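# Set the aperture ring of the desk lens to its index

### The job

The photo lens stands front glass up on its stand; set its aperture by pushing the lever of the slim middle ring round until the lever lines up with the raised index ridge on the fixed front ring above it. Do not touch the fixed rings above and below the slim ring or the stand, and leave the eraser, the sticky-note pad and the phone where they lie.

Things in the scene. Friction and masses are not known exactly. Their poses are not given: they have to be found in the camera images.
- lens: Round pale metal stand (110 mm wide, 12 mm high) with a black photo lens upright on it, 88 mm high and 80 mm wide overall. It is fixed to the desk. Origin at the centre of the underside, z up along the lens axis; the index ridge lies in its -x direction. The lever starts between its -x and -y directions
- rear_ring: Fixed black ribbed ring below the slim ring, radius 40 mm, from 12 to 46 mm above the desk; origin on the lens axis at its lower end. Must not be touched
- front_ring: Fixed black ribbed ring round the front glass, above the slim ring, radius 40 mm (42 mm at the index), from 58 to 86 mm above the desk (88 mm at the index); origin on the lens axis at its lower end. Must not be touched
- ring_axis (a point): Point on the lens axis at the middle height of the slim ring, 52 mm above the desk
- index_ridge (a point): Top of the raised light-metal index ridge (5 mm wide, 14 mm long, radial) on the rim of the front ring, 34 mm from the lens axis, 88 mm above the desk. The same ridge runs on down the side of the front ring, and a short one is on the rear ring
- lever_paddle (a point): Centre of the paddle at the end of the slim ring's lever: an upright bare steel blade 8 mm thick, 38 mm long radially (48 to 86 mm from the lens axis) and 20 mm high (47 to 67 mm above the desk). This point is 67 mm from the axis, 57 mm above the desk. Nothing but the stand's foot (55 mm radius, 12 mm high) is below the lever
- aperture_ring (a joint): Angle of the slim ring (radius 38 mm, 10 mm high) and its lever, rad: 0 = lever straight below the index ridge; positive = lever counter-clockwise of the index seen from above. Starts between 0.55 and 1.25; turns from -1.4 to 1.6 without clicks. Friction holds it where it is left; moving it takes about 0.15 N m (2 to 3 N at the paddle)
- eraser: Loose blue and white eraser 58x23x12 mm on the desk beside the lens, on the side away from the index; origin at the centre of its underside
- sticky_pad: Loose yellow sticky-note pad 50x76x13 mm on the desk beside the lens, on the side away from the lever; origin at the centre of its underside
- phone: Loose phone 148x72x9 mm lying on the desk, to the left near the front edge; origin at the centre of its underside
- stand_foot: The stand's pale metal foot, 110 mm wide, 12 mm high; origin at the centre of its underside. Must not be touched
Things that resemble listed ones, but are neither listed nor needed, are in the scene too. Leave any blue or red look-alike of the lens alone.

How it is judged:
By the outcome, as a careful person would: the job done as asked, in the order asked, and still so for the second after the job is handed in, with the robot touching nothing.
It also fails if it takes over 35 s, if anything falls off the work surface, if the arm or the gripper's body presses on something with over 40 N, if the wrist force passes 120 N, or if a joint passes its speed limit or range.

### The arm

A 6-joint arm with a two-finger parallel gripper is mounted at the origin on a cart in front of the work surface, level with it; the furniture and walls round the work are solid. World frame = base frame: x ahead of the robot, y to its left, z up, the work surface at z = 0. Lengths are in mm, angles in rad, forces in N, time in s.
With the tool pointing down it reaches from about 325 to 875 mm from the base axis. Payload 4.4 kg.
Tool frame: the origin (TCP) lies on the centre line of the jaws, within the pads' length; the fingertips stand ahead of it and the grasp point (between the pads) lies 6 mm ahead of it (ctrl.tcp_to_tips is the z of the fingertips in the tool frame, in mm); z points along the fingers, y is the line along which they close (so a half turn about z gives the same grasp; the last joint's range is limited). The gripper opens to 85 mm and grips with 20 to 120 N. Pads are 22 mm wide; open, the fingers measure 114 mm over their backs; the gripper's body (76 mm by 85 mm) begins 54 mm behind the grasp point. The pads swing forward as they close: fully open they stand 13 mm farther back than shut.
Start: joints at [0.996, 0.207, 1.542, -0, 1.393, -0.15], TCP at [236.989, 523.893, 256.282] pointing down, gripper open.
Joint ranges: [-2.73, 2.73], [-0.86, 2.22], [0.23, 2.46], [-1.11, 4.25], [0.08, 2.63], [-2.82, 2.82]. Speed limits (rad/s): [2.79, 2.79, 3.14, 3.14, 3.14, 3.14].

### API

Orientations are given as a 3x3 rotation matrix whose columns are the frame's x, y, z axes.
In Python, from plant import ctrl, sensors, optics gives the robot as it stands. Calls block until the motion is done:
- ctrl.move_ptp(position, orientation): joint-space move of the TCP to a pose.
- ctrl.move_l(position, rot=None, vel=150, threshold=None): straight line of the TCP; rot=None keeps the orientation; vel is the mean speed in mm/s. With threshold (N) it stops when the force on the tool has changed by that much, and returns True; else False.
- ctrl.set_joints(angles): joint-space move.
- ctrl.gripper_to(opening, force=None): finger opening in mm; force is the grip in N (None keeps the last); returns when the fingers have stopped.
- ctrl.hold(seconds).
- ctrl.solve_ik(position, orientation): joint angles nearest the present ones, or None.
- sensors.read_state(): the state.
- optics.grab_frame(name): name is "side" or "top"; returns (picture, depth): 420x560x3 uint8, red, green, blue; 420x560 float32, mm along the optical axis (not along the pixel's ray), 0 where there is no reading.
- optics.camera_params(name): a dict with "mtx" (3x3 intrinsics, pixels), "R" (3x3) and "t" (3): a world point X has camera coordinates R X + t. Camera axes: x right, y down, z forward; pixel columns grow to the right and rows downward; lengths in mm; the calibration is good to about 2 mm. A picture is of the moment at which its call begins. camera_params takes no time and is no camera call.
A pose or a line that the arm cannot do raises ctrl.MotionError and nothing moves.
- ctrl.finish_job(): hands the job in; it is judged then, once.
The state is a dict: "t": time; "q": joint angles; "qvel": joint speeds; "tau": joint torques, N m; "eef_pos": TCP position; "eef_rot": TCP orientation; "force": force on the tool from outside, world axes, zero at the start; "wrist_torque": the same for the moment, N m; "grip_width": finger opening in mm; "grasp_force": force on a finger pad.
Only numpy, scipy, OpenCV 4.12 (cv2) and the standard library are available. Lean on these libraries where they do the work, as an engineer would, in place of code of your own. Each camera call takes 0.05 s, during which the arm holds its last target. There are 200 camera calls.

## Working session

There is one attempt and no reset: what is moved stays moved. The work goes in short steps, each a Python script; the robot and the scene stay as the last script left them, time stands still between calls to the robot, and variables do not carry over. Pictures are saved under pics/ and viewed, at most 10 in all, crops included, and the job is handed in when it is done.

```bash
mkdir -p pics; cat > h.py <<'E'
import numpy as np, cv2
from plant import ctrl, sensors, optics
def grab(n):
    im,d=optics.grab_frame(n); np.savez(f'/tmp/{n}.npz',im=im,d=d); return im,d
def world(n,u,v,d):
    p=optics.camera_params(n); K=np.array(p['mtx']);R=np.array(p['R']);t=np.array(p['t'])
    z=d[int(v),int(u)]; return R.T@(np.linalg.inv(K)@[u,v,1]*z-t)
def on_plane(n,u,v,h):
    p=optics.camera_params(n); K=np.array(p['mtx']);R=np.array(p['R']);t=np.array(p['t'])
    c=-R.T@t; r=R.T@(np.linalg.inv(K)@[u,v,1]); return c+r*(h-c[2])/r[2]
def save(im,name): cv2.imwrite(f'pics/{name}.png',im[:,:,::-1])
E
python3 - <<'E'
from h import *
for n in('top','side'):
    im,d=grab(n); save(im,n+'0')
    p=optics.camera_params(n); print(n,-np.array(p['R']).T@p['t'])
print(sensors.read_state()['t'],ctrl.tcp_to_tips)
E
```

```text
top [ 431.83714575   91.42989351 1166.93715774]
side [ 411.71615712 -617.75325788  636.12407704]
0.1 25.0
```

View pics/top0.png

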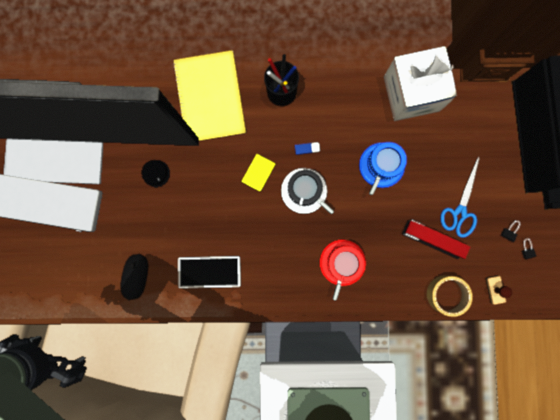

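View pics/side0.png

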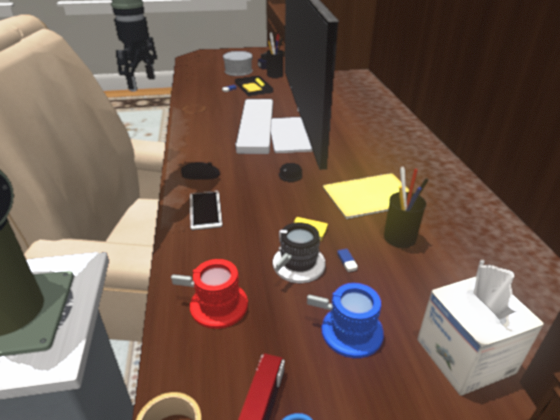

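The candidates for the lens in the top view are black on a pale foot (304,189), blue (384,163) and red (344,262). I choose the black one and will check it in a close crop. The lever seems to point to about (330,210), and the pad is at (258,172), the eraser at (308,148) and the phone at (209,272).

```bash
python3 - <<'E'
import numpy as np,cv2
a=np.load('/tmp/top.npz')['im'][155:225,265:345]; b=np.load('/tmp/side.npz')['im'][215:285,265:345]
c=np.hstack([cv2.resize(x,None,fx=5,fy=5,interpolation=cv2.INTER_CUBIC) for x in(a,b)])
cv2.imwrite('pics/crop0.png',c[:,:,::-1])
E
```

```text
(no output)
```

View pics/crop0.png

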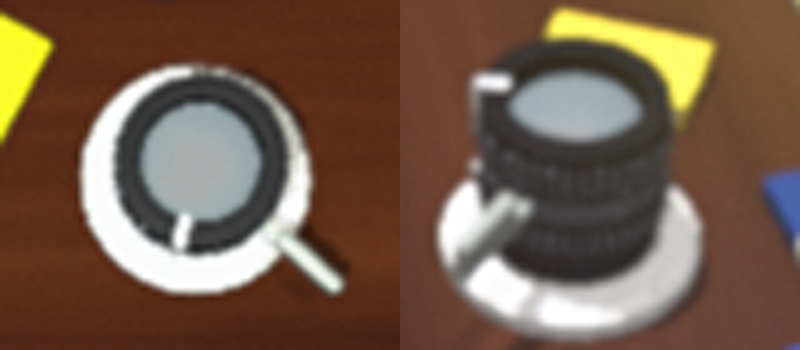

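The crop shows the black lens, with its pale ridge at crop (182,232), ring centre (202,163), foot centre (196,180), and the steel lever from (278,228) to (340,287).

```bash
python3 - <<'E'
from h import *
def pl(u,v,h): return on_plane('top',265+(u+.5)/5-.5,155+(v+.5)/5-.5,h)
c1=pl(202,163,86);c2=pl(196,180,12);r=pl(182,232,88);l0=pl(278,228,67);l1=pl(340,287,67)
print(c1,c2,r,l0,l1)
d=np.load('/tmp/top.npz')['d']
print(world('top',301,201,d),world('top',327,206,d))
for c in(c1,c2):
    v=(r-c)[:2];print('ridge',np.hypot(*v),np.degrees(np.arctan2(v[1],v[0])))
    for l in(l0,l1):
        w=(l-c)[:2];print(np.hypot(*w),np.degrees(np.arctan2(w[1],w[0])))
w=(l1-l0)[:2];print('lever dir',np.degrees(np.arctan2(w[1],w[0])))
# side check of ridge top at crop (490,83)
print(on_plane('side',265+90.5/5-.5,215+83.5/5-.5,88))
# finer centre: fit circle to foot white pixels and ring via depth
D=d; pts=[]
for v in range(160,220):
    for u in range(275,335):
        p=world('top',u,v,D)
        if 82<p[2]<92: pts.append(p)
pts=np.array(pts);(cx,cy),rr=cv2.minEnclosingCircle(pts[:,:2].astype(np.float32));print('rim',cx,cy,rr,len(pts),np.median(pts[:,2]))
E
```

```text
[560.27532594  48.78359108  86.        ] [560.84920044  48.89221333  12.        ] [528.89734594  58.36708622  88.        ] [532.04111251  13.67113186  67.        ] [504.54319401 -14.1722607   67.        ]
[528.99183034  58.33490084  86.94969579] [518.40929421  -1.55989499  67.9977914 ]
ridge 32.808855637188906 163.0162262658096
45.05613832491805 -128.8030438993361
84.08037704523709 -131.51709700117283
ridge 33.32707941398851 163.48301753643392
45.50198358210764 -129.28047933509026
84.54285448918212 -131.75951123989358
lever dir -134.64232961476515
[528.80776897  57.94623855  88.        ]Traceback (most recent call last):
  File "<stdin>", line 18, in <module>
  File "h.py", line 6, in world
    p=optics.camera_params(n); K=np.array(p['mtx']);R=np.array(p['R']);t=np.array(p['t'])
ValueError: time passes only in moves, steps and waits
```

```bash
cat >> h.py <<'E'
C=np.array([560.6,48.8]); RI=163.2; RAD=72
def pose(deg,z,s=1,rad=RAD):
    a=np.radians(deg); u=np.array([np.cos(a),np.sin(a),0])
    zz=np.array([0,0,-1.]); x=s*u; y=np.cross(zz,x)
    return np.array([*(C+rad*u[:2]),z]), np.stack([x,y,zz],1)
E
python3 - <<'E'
from h import *
best=[]
for s in(1,-1):
    q=[ctrl.solve_ik(*pose(a,66,s)) for a in(229,196,155)]
    print(s,[None if k is None else np.round(k,2) for k in q])
    if all(k is not None for k in q): best.append((max(abs(k[5]) for k in q),s))
s=min(best)[1]; print('s',s)
ctrl.gripper_to(22)
ctrl.move_ptp(*pose(229,200,s))
ctrl.move_l(pose(229,105,s)[0],vel=150)
im,d=grab('side'); save(im,'side1')
im=cv2.resize(im[190:300,230:370],None,fx=5,fy=5,interpolation=cv2.INTER_CUBIC); save(im,'crop1')
r=sensors.read_state();print(r['t'],r['eef_pos'],r['q'],r['grip_width'])
E
```

```text
1 [array([-0.18,  0.32,  1.84, -0.  ,  0.98, -2.61]), array([-0.12,  0.29,  1.89, -0.  ,  0.96, -1.97]), array([-0.01,  0.3 ,  1.87, -0.  ,  0.97, -1.15])]
-1 [array([-0.18,  0.32,  1.84, -0.  ,  0.98,  0.54]), array([-0.12,  0.29,  1.89, -0.  ,  0.96,  1.17]), array([-0.01,  0.3 ,  1.87, -0.  ,  0.97,  1.99])]
s -1
3.7083 [514.55841617  -5.59002811 106.23718977] [-1.79171454e-01  2.57726196e-01  1.82157781e+00  4.54465919e-06
  1.05962844e+00  5.36088098e-01] 22.015480954190036
```

View pics/crop1.png

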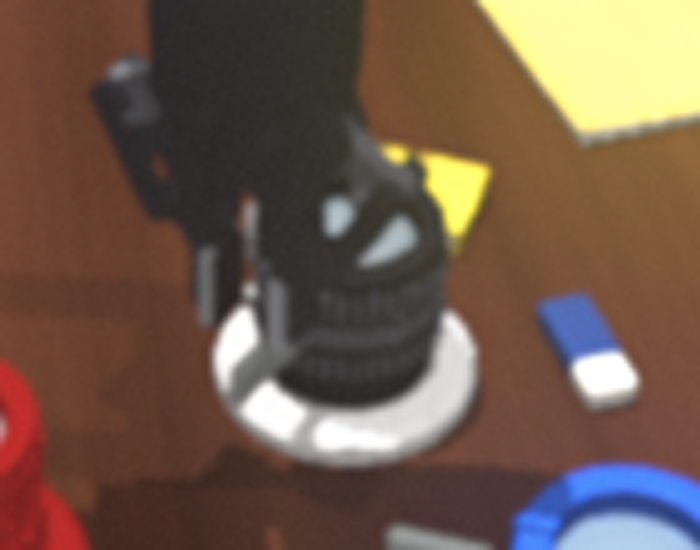

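The crop shows the two fingers (tips at about (205,320) and (278,345)) above and either side of the lever, clear of the rings. I'll descend with a force guard, then push.

```bash
python3 - <<'E'
from h import *
s=-1
hit=ctrl.move_l(pose(229,66,s)[0],vel=80,threshold=4)
r=sensors.read_state();print(hit,r['t'],r['eef_pos'],r['force'])
if not hit:
    for a in np.arange(222,169,-7):
        p,R=pose(a,66,s); ctrl.move_l(p,R,vel=60)
        r=sensors.read_state();print(a,round(r['t'],2),np.round(r['force'],1),np.round(r['eef_pos']-p,1))
    im,d=grab('top'); save(cv2.resize(im[155:225,265:345],None,fx=8,fy=8,interpolation=cv2.INTER_CUBIC),'crop2')
E
```

```text
False 4.3417 [513.43352206  -5.55104451  65.90694637] [ 1.1731459  -0.14776944 -0.27060069]
222 4.64 [-0.   0.7  0.2] [ 0.6 -0.   0.7]
215 4.94 [-0.7  0.  -0.1] [ 0.3 -0.1  0.3]
208 5.24 [-0.3 -0.5  0.4] [ 0.1 -0.1  0. ]
201 5.54 [-0.4  0.  -0.3] [-0.  -0.  -0.1]
194 5.84 [-0.4 -0.  -0.7] [-0.1 -0.1 -0.1]
187 6.14 [ 0.3 -0.5  0.4] [-0.1 -0.1 -0.1]
180 6.44 [ 0.3 -0.2 -0.1] [-0.  -0.1 -0. ]
173 6.74 [0.4 1.  0.5] [-0.  -0.1 -0. ]
```

View pics/crop2.png

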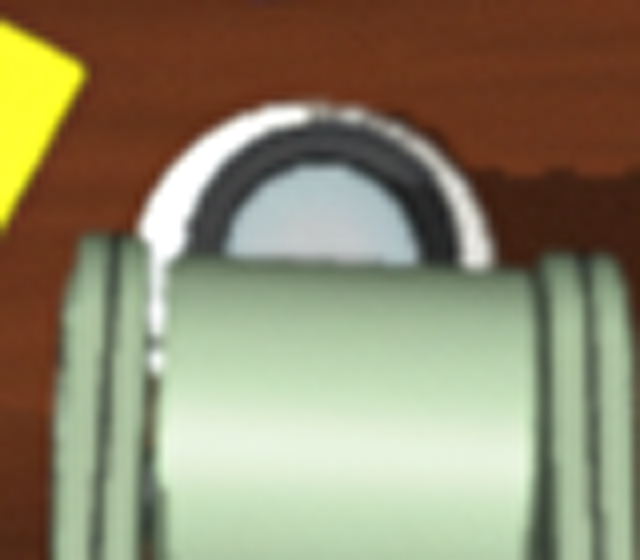

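The top view is blocked by the wrist, and no clear push force showed up. I'll check the side view.

```bash
python3 - <<'E'
from h import *
im,d=grab('side'); save(cv2.resize(im[200:290,230:350],None,fx=6,fy=6,interpolation=cv2.INTER_CUBIC),'crop3')
r=sensors.read_state();print(r['force'],r['wrist_torque'],r['grasp_force'])
E
```

```text
[ 0.49048203 -0.11922078  0.52788571] [-0.00867459 -0.02358577 -0.0114427 ] 0.0
```

View pics/crop3.png

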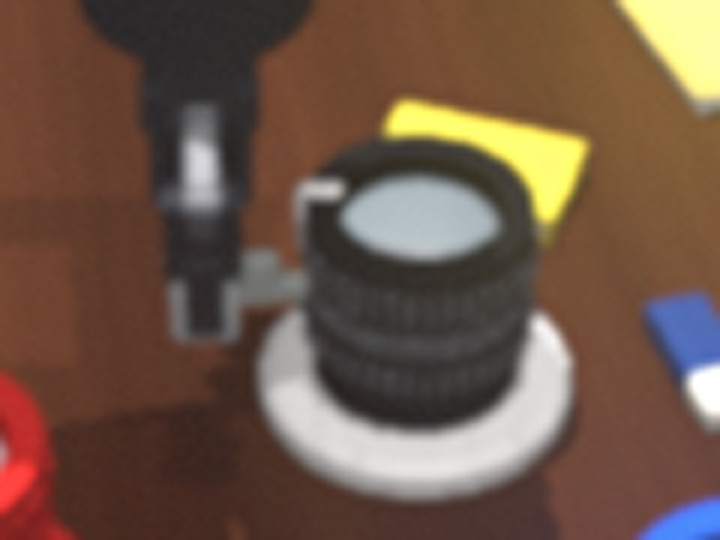

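The lever is following the near finger. I'll push to just short of the index, centre the fingers, lift clear and measure.

```bash
python3 - <<'E'
from h import *
s=-1
for a in (166,159,164.5):
    p,R=pose(a,66,s); ctrl.move_l(p,R,vel=50)
print(ctrl.move_l(pose(164.5,130,s)[0],vel=100,threshold=6))
ctrl.move_l([360,150,220],vel=250)
im,d=grab('top'); save(cv2.resize(im[155:225,265:345],None,fx=8,fy=8,interpolation=cv2.INTER_CUBIC),'crop4')
r=sensors.read_state();print(r['t'],r['eef_pos'],r['force'])
E
```

```text
False
9.4917 [360.21173057 149.48579291 219.12540334] [ 0.0973625  -0.46220193  0.24642163]
```

View pics/crop4.png

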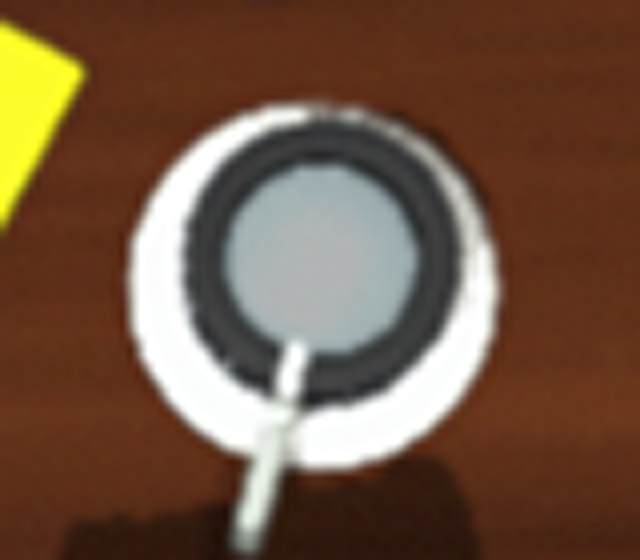

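The lever is now close to the ridge: ridge about (297,345)-(287,395), paddle (275,425)-(245,545). I'll measure the remaining angle.

```bash
python3 - <<'E'
from h import *
im=np.load('/tmp/top.npz')['im']; d=np.load('/tmp/top.npz')['d']
def pl(u,v,h): return on_plane('top',265+(u+.5)/8-.5,155+(v+.5)/8-.5,h)
g=im[155:225,265:345].astype(float); G=cv2.resize(g,None,fx=8,fy=8,interpolation=cv2.INTER_CUBIC); L=G.min(2)
def cen(v,a,b,th):
    row=L[v,a:b]; w=np.clip(row-th,0,None); return a+(w*np.arange(len(row))).sum()/w.sum()
ang=lambda p,c:np.degrees(np.arctan2(p[1]-c[1],p[0]-c[0]))%360
# dark ring outer contour -> centre (plane 86)
hsv=cv2.cvtColor(np.clip(G,0,255).astype(np.uint8),cv2.COLOR_RGB2HSV)
gl=((L>100)&(L<190)).astype(np.uint8); n,lab,st,ce=cv2.connectedComponentsWithStats(cv2.erode(gl,np.ones((9,9))))
k=1+np.argmax(st[1:,4]); print('glass',st[k],ce[k])
c=pl(324,262,86);print('rimc',c)
for v in range(430,545,20):
    u=cen(v,225,310,90) if v>=475 else None
    if u: p=pl(u,v,67);print('lever',v,round(u,1),p[:2].round(1),np.hypot(*(p[:2]-C)).round(1),ang(p,C).round(2))
for v in range(368,396,5):
    u=cen(v,265,325,90);p=pl(u,v,88);print('ridge',v,round(u,1),np.hypot(*(p[:2]-C)).round(1),ang(p,C).round(2))
E
```

```text
glass [  230   170   184   181 24812] [320.65258746 259.32971949]
rimc [560.01748931  48.64654528  86.        ]
lever 490 259.1 [496.9  67.5] 66.4 163.63
lever 510 252.7 [491.1  69.4] 72.5 163.45
lever 530 248.5 [485.4  70.7] 78.3 163.75
ridge 368 291.1 32.2 162.54
ridge 373 289.4 33.7 162.42
ridge 378 288.8 35.1 162.83
ridge 383 288.4 36.5 163.29
ridge 388 287.9 37.9 163.69
ridge 393 286.4 39.4 163.61
```

The lever is within about 1° of the ridge. One independent check from the side camera, which is now clear.

```bash
python3 - <<'E'
from h import *
im,d=grab('side'); save(cv2.resize(im[220:280,260:330],None,fx=9,fy=9,interpolation=cv2.INTER_CUBIC),'crop5')
p=optics.camera_params('side'); K=np.array(p['mtx']);R=np.array(p['R']);t=np.array(p['t'])
def pr(X):
    c=K@(R@X+t); return ((c[:2]/c[2]+.5-[260,220])*9-.5).round(1)
for a in (160.2,163.2,166.2):
    u=np.array([np.cos(np.radians(a)),np.sin(np.radians(a))]);n=np.array([-u[1],u[0]])
    print(a,'ridge in/out',[pr([*(C+r*u),88]) for r in(28,42)],'lever top c/-y edge, outer bottom',[pr([*(C+r*u),67]) for r in(48,86)],[pr([*(C+r*u+4*n),h]) for r,h in((86,67),(86,47),(48,67))])
E
```

```text
160.2 ridge in/out [array([231. , 101.5]), array([170. ,  94.3])] lever top c/-y edge, outer bottom [array([144.2, 162.9]), array([-17.2, 143.3])] [array([-21.1, 154.1]), array([-18.8, 220.5]), array([140.9, 173.8])]
163.2 ridge in/out [array([230. , 105.5]), array([168.4, 100.3])] lever top c/-y edge, outer bottom [array([142.4, 169.8]), array([-21.1, 155.5])] [array([-24.2, 166.5]), array([-21.7, 233. ]), array([139.9, 180.9])]
166.2 ridge in/out [array([229.4, 109.6]), array([167.4, 106.3])] lever top c/-y edge, outer bottom [array([141.1, 176.8]), array([-24. , 167.9])] [array([-26.2, 179.1]), array([-23.7, 245.7]), array([139.6, 188. ])]
```

View pics/crop5.png

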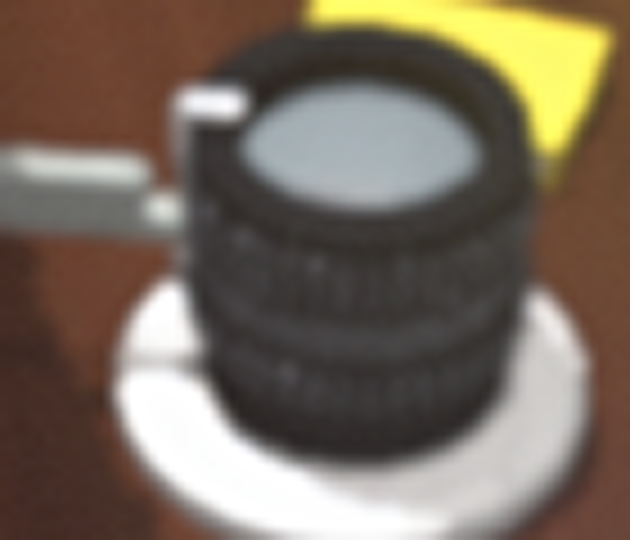

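The side view puts the lever at about 164.5° and the ridge at about 163°. The top view gave 163.6°, so I'll nudge about 1° further the same way.

```bash
python3 - <<'E'
from h import *
s=-1
ctrl.move_l(pose(164.3,130,s)[0],pose(164.3,130,s)[1],vel=250)
print(ctrl.move_l(pose(164.3,66,s)[0],vel=80,threshold=6))
for a in (160.5,158.0,163.6):
    p,R=pose(a,66,s); ctrl.move_l(p,R,vel=30); e=sensors.read_state()['eef_pos']-p; print(a,e.round(2))
ctrl.move_l(pose(163.6,130,s)[0],vel=100)
ctrl.move_l([360,150,220],vel=250)
im,d=grab('top'); G=cv2.resize(im[155:225,265:345].astype(float),None,fx=8,fy=8,interpolation=cv2.INTER_CUBIC)
save(np.clip(G,0,255).astype(np.uint8),'crop6'); L=G.min(2)
for v in (490,510,530):
    row=L[v,215:310]; w=np.clip(row-90,0,None); u=215+(w*np.arange(95)).sum()/w.sum()
    p=on_plane('top',265+(u+.5)/8-.5,155+(v+.5)/8-.5,67)[:2]-C; print(v,u.round(1),np.degrees(np.arctan2(p[1],p[0])).round(2))
print(sensors.read_state()['t'])
E
```

```text
False
160.5 [0.57 0.01 0.62]
158.0 [ 0.13 -0.06  0.2 ]
163.6 [ 0.   -0.09  0.04]
490 254.7 162.58
510 249.8 162.82
530 244.7 162.98
14.0167
```

View pics/crop6.png

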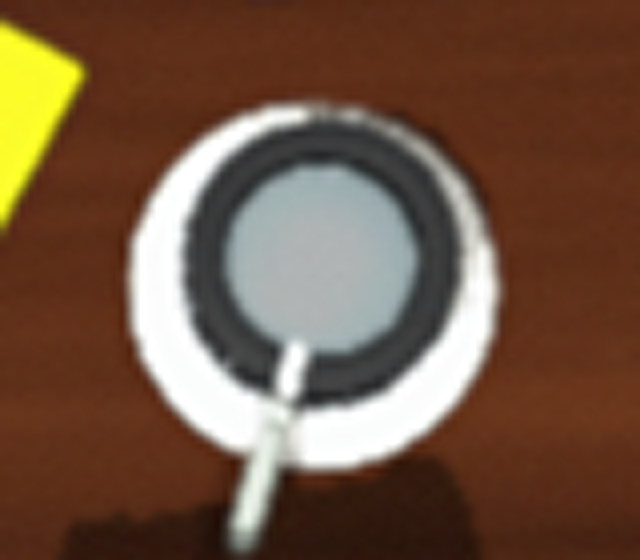

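The lever is at 162.8° by the top view and about 163.6° by contact and the side view. The ridge is at 163.1°, so they line up, and nothing else has been disturbed.

```bash
python3 -c "
from plant import ctrl
print(ctrl.finish_job())"
```

```text
the job is handed in; nothing more can be done
None
```

The lens lever now lines up with the index ridge to within about 1° by my camera measurements; I handed the job in at about 14 s with the arm clear, and I saw no contact with the fixed rings or the stand.

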